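# Put the blue thread away in its push-latch drawer

## Robot

A 6-joint arm with a two-finger parallel gripper is mounted at the origin on a cart in front of the work surface, level with it; the furniture and walls round the work are solid. World frame = base frame: x ahead of the robot, y to its left, z up, the work surface at z = 0. Lengths are in m, angles in rad, forces in N, time in s.
With the tool pointing down it reaches from about 0.275 to 0.875 m from the base axis. Payload 12.5 kg.
Tool frame: the origin (TCP) lies midway between the tips of the shut fingers; the grasp point (between the pads) lies behind it (robot.pinch_z is the z of the grasp point in the tool frame, in m); z points along the fingers, y is the line along which they close (so a half turn about z gives the same grasp; the last joint's range is limited). The gripper opens to 85 mm and grips with 20 to 120 N. Pads are 22 mm wide; open, the fingers measure 114 mm over their backs; the gripper's body (76 mm by 85 mm) begins 54 mm behind the grasp point. The pads swing forward as they close: fully open they stand 13 mm farther back than shut.
Start: joints at [1.251, 0.351, 1.652, -0, 1.139, -0.085], TCP at [0.128, 0.535, 0.231] pointing down, gripper open.
Joint ranges: [-2.75, 2.75], [-0.79, 2.1], [0.01, 2.65], [-1.57, 4.71], [0.07, 3.14], [-2.87, 2.87]. Speed limits (rad/s): [2.22, 2.22, 2.79, 3.14, 3.14, 3.14].

## Interface

Orientations are given as a unit quaternion [x, y, z, w].
In Python, from workcell import status, vision, job, robot gives the robot as it stands.
- The arm moves only by the tool move_arm, never from a script. Its argument "increments" is a list that holds one entry, the list of rows, each a list of 5 numbers: the shift along the tool's x, y, z in mm, then the turn about the tool's z in degrees, then the closure in counts, from 0 (fully open) to 255 (shut). A call has 1 to 10 rows; each row shifts and turns the commanded pose from where the row before left it, along the tool's axes as they then stand; what a row does not reach is not made up. A row lasts 1/12 s, in which the tool goes at most 41.7 mm and 7.16 degrees, less where a joint would pass 70% of its speed; a pose out of reach is approached as far as the arm can. A call is refused whole if a number of a shift passes 41.7 or a number of a turn 7.16, either way. A call with a gripper value outside its range is refused whole. The fingers move at their own pace and stop on an object; "squeeze" is the grip in N (left out, the last holds). Time passes only in rows, so rows that do not move let the fingers close. It gives the time, the measured TCP pose, the force, the opening and the grip force at its end, in the units of the state.
- status.read_state(): the state, without advancing time (a new reading comes with each control period).
- vision.grab_frame(name): name is "scene" or "top"; returns (picture, depth): 420x560x3 uint8, red, green, blue; 420x560 float32, m along the optical axis (not along the pixel's ray), 0 where there is no reading.
- vision.camera_info(name): a dict with "fx", "fy", "cx", "cy" (pixels), "eye" and "rotation" of the camera in the world. Camera axes: x right, y down, z forward; pixel columns grow to the right and rows downward; lengths in m; the calibration is good to about 2 mm. A picture is of the moment at which its call begins. camera_info takes no time and is no camera call.
- job.sign_off(): hands the job in; it is judged then, once.
Trained networks look in the newest picture that a camera, given by its name, has taken for a name from the list of things; names that differ only in an ending like _2 or _b are one class to them, and where a whole thing is asked for, a point or a joint stands for the part that bears it (a point fixed in the world has none). Each returns a list of dicts, best first, with "conf" (0 to 1); they miss things now and then, are a little off and sometimes report something else, mostly with a low value. They report only what shows in the picture. A call takes as long as a camera call. They do not tell look-alikes from the thing itself.
- vision.masks_of(label, camera): "pixels" (420x560 bool, what is visible of it) and "bbox" ([centre column, centre row, width, height] in pixels, round what is visible of it).
The state is a dict: "t": time; "joints": joint angles; "qd": joint speeds; "tau": joint torques, N m; "tool_pos": TCP position; "eef_rot": TCP orientation; "ft_force": force on the tool from outside, world axes, zero at the start; "moment": the same for the moment, N m; "opening": finger opening in m; "gripper_force": force on a finger pad.
Only numpy, scipy, OpenCV 4.12 (cv2) and the standard library are available. Lean on these libraries where they do the work, as an engineer would, in place of code of your own. Each camera call takes 0.05 s, during which the arm holds its last target. There are 200 camera calls.

## Task

Put the reel of blue thread away in the small drawer with the blue front. The drawer has no handle: push the pad on its front right in once and let go to make it spring open, put the reel in, then push the pad right in again and let go so that it latches fully shut. Leave the drawer with the red front shut.

Things in the scene. Friction and masses are not known exactly. Their poses are not given: they have to be found in the camera images.
- blue_reel_mid (a point): centre (half-way up) of the wooden reel wound with blue thread, standing upright on the table; 29 mm in diameter, 40 mm high, about 35 g. A red reel (46 mm high) and a cream one (52 mm) stand near it
- blue_pad (a point): centre of the outer face of the push pad on the blue drawer front, 32 mm above the table, marked by a 22 mm steel disc; moves with the drawer. The pad is 56 mm wide, 36 high, 12 thick; the front 126 wide, 51 high, 10 thick. x points level into the cabinet (the way to push), y left, z up. The fixed wooden cabinet is 140 mm wide, 66 high, 170 deep; its front edge is 22 mm behind this face when latched
- blue_tray (a point): point on the floor of the blue drawer's tray, 11 mm above the table, 62 mm behind the pad's face: the middle of the part that lies open to above when the drawer is open (80 mm in x by 114 mm in y). Axes as for blue_pad. The whole tray is 101 mm long inside (x -40 to 61 mm from here); side walls reach 30 mm, the front 58 mm above the table
- blue_drawer (a joint): how far the blue drawer is out, m: 0 latched shut, 0.080 open at its stop, -0.008 pushed right in to its stop. A spring drives it out (2.5 N at 0, 1 N at 0.080). Pushed in beyond -0.006 and let go, the latch changes state: from shut it is released and springs out to 0.080; from open it catches and rests at 0. A shorter push leaves the state as it was
- red_drawer (a joint): the same for the drawer with the red front in an identical cabinet on the same table; it starts latched shut (0). Between the two cabinets stands a fixed green hand press, 0.43 m tall with its lever (x 0.50 to 0.76, y -0.18 to -0.06): pass well in front of it
Things that resemble listed ones, but are neither listed nor needed, are in the scene too. What is shaped like the part that bears blue_reel_mid but turquoise or yellow is not meant.

How it is judged:
On the way, in this order (a step that is already met when the one before it is completed fails the run):
1. the blue drawer has been released and stands open (value of joint blue_drawer above 0.06 m), for 0.2 s.
2. the blue reel is in the open blue drawer (value of joint blue_drawer above 0.05 m and x of blue_reel_mid in the frame of blue_tray between -0.035 and 0.057 m and y of blue_reel_mid in the frame of blue_tray between -0.057 and 0.057 m and z of blue_reel_mid in the frame of blue_tray between 0.002 and 0.032 m), for 0.1 s.
At the end, for the whole second after the job is handed in: the blue drawer rests latched shut (within 4 mm of its latched position) with the blue reel inside its tray, standing or lying, and the red drawer is shut (within 4 mm) (value of joint blue_drawer between -0.004 and 0.004 m and x of blue_reel_mid in the frame of blue_tray between -0.035 and 0.057 m and y of blue_reel_mid in the frame of blue_tray between -0.057 and 0.057 m and z of blue_reel_mid in the frame of blue_tray between 0.002 and 0.032 m and value of joint red_drawer below 0.004 m); the robot touches nothing.
It fails at once if the red drawer has been released (value of joint red_drawer above 0.02 m).
It also fails if it takes over 72 s, if anything falls off the work surface, if the arm or the gripper's body presses on something with over 40 N, if the wrist force passes 120 N, or if a joint passes its speed limit or range.

## Working session

There is one attempt and no reset: what is moved stays moved. The work goes in short steps, Python scripts to look and compute and a tool call to move; the robot and the scene stay as the last step left them, time stands still between calls to the robot, and variables do not carry over. Pictures are saved under pics/ and viewed, at most 10 in all, crops included, and the job is handed in when it is done.

Besides the shell and the picture viewer there is one more tool, called by a JSON object that holds its "fn" and its "kwargs". move_arm: Moves the arm, as the interface text tells. Its arguments: {"type":"object","properties":{"increments":{"type":"array"},"squeeze":{"type":"number"}},"required":["increments"]}

```bash
mkdir -p pics; cat > h.py <<'E'
import numpy as np, cv2
from workcell import status, vision, job, robot
from scipy.spatial.transform import Rotation as R
def cloud(cam):
    p,d=vision.grab_frame(cam); c=vision.camera_info(cam)
    v,u=np.mgrid[:420,:560]
    P=np.stack([(u-c['cx'])/c['fx']*d,(v-c['cy'])/c['fy']*d,d],-1)@np.array(c['rotation']).T+np.array(c['eye'])
    P[d==0]=np.nan
    return p,P
def save(n,p): cv2.imwrite('pics/'+n+'.png',p[...,::-1])
E
python3 - <<'E'
from h import *
np.set_printoptions(precision=4,suppress=True)
s=status.read_state();print(s['t'],s['tool_pos'],R.from_quat(s['eef_rot']).as_matrix(),robot.pinch_z)
im=[]
for cam in('scene','top'):
    p,P=cloud(cam); save(cam,p); 
    for n in('blue_reel_mid','blue_pad','blue_drawer','red_drawer'):
        for m in vision.masks_of(n,cam)[:5]:
            k=m['pixels']; print(cam,n,round(m['conf'],2),np.round(m['bbox']),k.sum(),np.nanmedian(P[k],0),np.nanpercentile(P[k],5,axis=0),np.nanpercentile(P[k],95,axis=0),np.median(p[k],0))
E
```

```text
0.0 [0.1278 0.5346 0.2308] [[-0.9726  0.2327 -0.0004]
 [ 0.2327  0.9726 -0.0011]
 [ 0.0001 -0.0011 -1.    ]] -0.0187Traceback (most recent call last):
  File "<stdin>", line 6, in <module>
  File "h.py", line 7, in cloud
    P=np.stack([(u-c['cx'])/c['fx']*d,(v-c['cy'])/c['fy']*d,d],-1)@np.array(c['rotation']).T+np.array(c['eye'])
      ~~~~~~~~~~~~~~~~~~~~~~~~~~~~~~~~~~~~~~~~~~~~~~~~~~~~~~~~~~~~^~~~~~~~~~~~~~~~~~~~~~~~~~
ValueError: matmul: Input operand 1 has a mismatch in its core dimension 0, with gufunc signature (n?,k),(k,m?)->(n?,m?) (size 4 is different from 3)
```

```bash
sed -i "s/np.array(c\['rotation'\]).T/R.from_quat(c['rotation']).as_matrix().T/" h.py
python3 - <<'E'
from h import *
np.set_printoptions(precision=3,suppress=True)
for cam in('scene','top'):
    p,P=cloud(cam); save(cam,p); 
    for n in('blue_reel_mid','blue_pad','blue_drawer','red_drawer'):
        for m in vision.masks_of(n,cam)[:5]:
            k=m['pixels']; print(cam,n,round(m['conf'],2),np.round(m['bbox']),k.sum(),np.nanmedian(P[k],0),np.nanpercentile(P[k],5,axis=0),np.nanpercentile(P[k],95,axis=0),np.median(p[k],0))
E
```

```text
scene blue_reel_mid 0.71 [188. 193.  14.  20.] 289 [0.488 0.05  0.032] [0.481 0.041 0.002] [0.503 0.064 0.04 ] [ 38. 100.  99.]
scene blue_reel_mid 0.7 [318. 264.  16.  29.] 331 [ 0.442 -0.245  0.034] [ 0.435 -0.256  0.001] [ 0.457 -0.234  0.04 ] [146. 129. 108.]
scene blue_reel_mid 0.61 [312. 298.  17.  26.] 385 [ 0.379 -0.259  0.036] [ 0.372 -0.27   0.   ] [ 0.394 -0.246  0.04 ] [ 79. 142. 131.]
scene blue_reel_mid 0.57 [277. 251.  11.  26.] 326 [ 0.442 -0.172  0.033] [ 0.435 -0.182  0.002] [ 0.457 -0.159  0.04 ] [159.  145.5  67.5]
scene blue_pad 0.65 [384. 216.  67.  38.] 1603 [ 0.586 -0.318  0.041] [ 0.574 -0.37   0.009] [ 0.63  -0.259  0.057] [59. 61. 71.]
scene blue_drawer 0.64 [384. 216.  69.  38.] 1574 [ 0.586 -0.316  0.041] [ 0.574 -0.37   0.01 ] [ 0.632 -0.258  0.057] [58. 61. 71.]
scene red_drawer 0.85 [211. 156.  53.  42.] 1125 [0.585 0.048 0.041] [ 0.574 -0.001  0.009] [0.616 0.113 0.058] [69. 20. 18.]
top blue_reel_mid 0.7 [310. 290.  14.  14.] 155 [ 0.388 -0.253  0.039] [ 0.375 -0.264  0.003] [ 0.399 -0.243  0.042] [  0. 186. 182.]
top blue_reel_mid 0.67 [272. 256.  1
[... 180 characters left out ...]
0.252 -0.   ] [ 0.462 -0.228  0.042] [203. 198. 126.]
top blue_reel_mid 0.58 [173. 234.  15.  15.] 183 [0.493 0.053 0.039] [0.482 0.042 0.003] [0.506 0.066 0.043] [  0. 185. 179.]
top blue_pad 0.79 [342. 196.  58.  16.] 548 [ 0.588 -0.308  0.051] [ 0.576 -0.361  0.022] [ 0.599 -0.254  0.06 ] [ 31.  95. 171.]
top blue_drawer 0.83 [339. 199.  55.  20.] 601 [ 0.588 -0.308  0.051] [ 0.576 -0.362  0.012] [ 0.601 -0.253  0.06 ] [ 32.  89. 151.]
top red_drawer 0.93 [174. 190.  60.  20.] 673 [0.588 0.058 0.051] [0.576 0.003 0.012] [0.6   0.115 0.06 ] [149.  13.   2.]
top red_drawer 0.49 [341. 196.  55.  16.] 592 [ 0.589 -0.309  0.051] [ 0.576 -0.365  0.018] [ 0.601 -0.255  0.06 ] [ 31.5  90.  156.5]
```

View pics/scene.png

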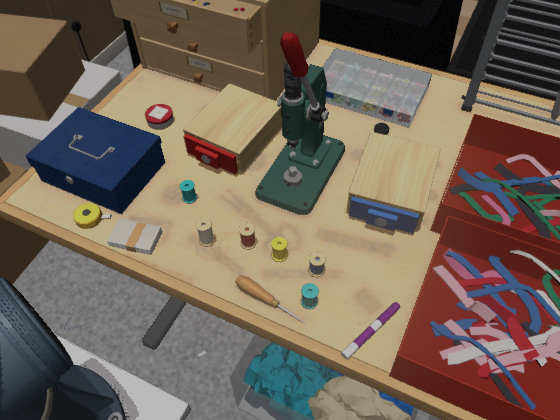

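View pics/top.png

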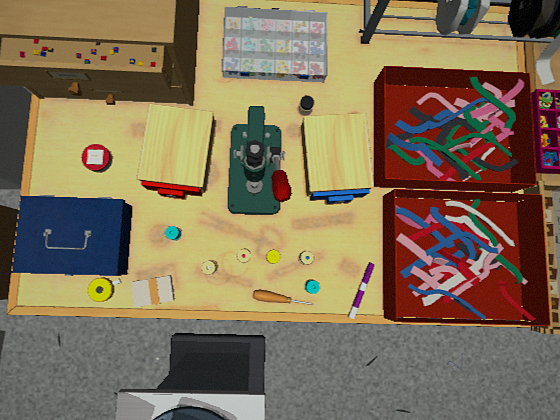

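The scene image shows the blue reel at about (317,263), with the yellow reel at (279,250), turquoise at (309,296) and red at (247,236). The blue drawer is at (384,216), to the right of the press. In the top image the blue reel is at (305,258) and the blue front at (338,199). Next I need the cabinet's yaw.

```bash
python3 - <<'E'
from h import *
np.set_printoptions(precision=4,suppress=True)
p,P=cloud('top'); Q=P[100:205,295:380].reshape(-1,3)
T=Q[(abs(Q[:,2]-.066)<.006)&(Q[:,0]>.59)]; print(len(T),cv2.minAreaRect((T[:,:2]*1000).astype(np.float32)))
p,P=cloud('scene'); Q=P[185:245,335:440].reshape(-1,3)
T=Q[(Q[:,2]>.015)&(Q[:,2]<.05)&(Q[:,0]<.62)&(Q[:,0]>.54)]
for y in np.arange(-.39,-.23,.01):
    k=abs(T[:,1]-y)<.005
    if k.sum()>5: print(round(y,3),k.sum(),np.percentile(T[k,0],[5,25,50,90]))
m=max([m for m in vision.masks_of('blue_reel_mid','scene')],key=lambda m:m['bbox'][0]*(abs(m['bbox'][1]-264)<12))
K=P[m['pixels']];K=K[(K[:,2]>.036)&(K[:,2]<.045)];print(m['bbox'],len(K),K.min(0),K.max(0),K.mean(0))
E
```

```text
4815 ((680.4234619140625, -303.7567138671875), (180.61595153808594, 142.41090393066406), 5.840507984161377)
-0.38 52 [0.5945 0.6041 0.6054 0.608 ]
-0.37 66 [0.5919 0.5928 0.5936 0.595 ]
-0.36 70 [0.5906 0.5917 0.5925 0.594 ]
-0.35 65 [0.5901 0.5909 0.5916 0.5932]
-0.34 92 [0.5771 0.5784 0.5801 0.5908]
-0.33 89 [0.5758 0.5772 0.5784 0.5872]
-0.32 87 [0.5746 0.5759 0.5767 0.586 ]
-0.31 89 [0.5736 0.5745 0.5757 0.5854]
-0.3 93 [0.5728 0.5739 0.5752 0.585 ]
-0.29 66 [0.5725 0.5739 0.5751 0.5856]
-0.28 61 [0.5823 0.5836 0.5844 0.586 ]
-0.27 66 [0.5811 0.5828 0.5834 0.5851]
-0.26 60 [0.5803 0.5819 0.5825 0.5842]
-0.25 56 [0.5813 0.5829 0.5909 0.6024]
-0.24 9 [0.5899 0.5909 0.5917 0.5926]
[318.2, 263.8, 22.0, 25.0] 170 [ 0.434  -0.2574  0.036 ] [ 0.4623 -0.2285  0.0427] [ 0.4477 -0.2431  0.0386]
```

{"fn": "move_arm", "kwargs": {"increments": [[[0,0,0,-6.4,255],[0,0,0,-6.4,255],[0,0,0,-6.5,255],[-9,-32,0,0,255],[-9,-32,0,0,255],[-9,-32,0,0,255],[-9,-32,0,0,255],[-9,-32,0,0,255],[-9,-32,0,0,255],[-9,-32,0,0,255]]], "squeeze": 40}}

```text
t: 1.53
tool_pos: [0.2136, 0.3171, 0.2314]
eef_rot: [-0.051, 0.999, 0.0, 0.0]
ft_force: [-0.1, -0.2, -0.1]
opening: -0.0002
gripper_force: 0.0
```

{"fn": "move_arm", "kwargs": {"increments": [[[-9,-32,0,0,255],[-9,-32,0,0,255],[-9,-32,0,0,255],[-9,-32,0,0,255],[-9,-32,0,0,255],[-9,-32,0,0,255],[-9,-32,0,0,255],[-4,-33,0,0,255],[-4,-33,0,0,255],[-4,-33,0,0,255]]]}}

```text
t: 2.37
tool_pos: [0.321, 0.0031, 0.2316]
eef_rot: [-0.051, 0.999, -0.0, 0.0]
ft_force: [1.9, 0.1, 0.2]
opening: 0.0003
gripper_force: 0.0
```

{"fn": "move_arm", "kwargs": {"increments": [[[-4,-33,0,0,255],[-4,-33,0,0,255],[-4,-33,0,0,255],[-4,-33,0,0,255],[-4,-33,0,0,255],[-4,-33,0,0,255],[-4,-33,0,0,255],[-4,-33,0,0,255],[-4,-33,0,0,255],[0,0,0,0,255]]]}}

```text
t: 3.2
tool_pos: [0.3878, -0.2915, 0.2313]
eef_rot: [-0.05, 0.999, -0.001, 0.0]
ft_force: [0.1, 0.7, -0.3]
opening: 0.0003
gripper_force: 0.0
```

```bash
cat >> h.py <<'E'
def rel():
    "TCP seen from the drawer: x into the cabinet from the latched pad face, y left (mm); tool yaw error (deg)"
    s=status.read_state(); d=np.array(s['tool_pos'])-[.575,-.3145,0]; c,n=np.cos(.102),np.sin(.102)
    X=R.from_quat(s['eef_rot']).as_matrix()[:,0]
    print('t',round(s['t'],2),'pos',np.round(s['tool_pos'],4),'rel',np.round([(c*d[0]+n*d[1])*1e3,(-n*d[0]+c*d[1])*1e3,d[2]*1e3],1),'yaw',np.degrees(np.arctan2(-X[1],-X[0]))-5.84,np.round(s['ft_force'],1),s['opening'])
E
python3 -c "from h import *; rel()"
```

```text
t 3.2 pos [ 0.3878 -0.2915  0.2313] rel [-183.8   42.   231.3] yaw -0.13608047108996946 [ 0.1  0.7 -0.3] 0.00026818852988285915
```

{"fn": "move_arm", "kwargs": {"increments": [[[-30,-10,0,0,255],[-30,-10,0,0,255],[-30,-10,30,0,255],[-30,-10,35,0,255],[-14,-2,35,0,255],[0,0,35,0,255],[0,0,35,0,255],[0,0,25,0,255],[0,0,11,0,255],[0,0,0,0,255]]]}}

```text
t: 4.03
tool_pos: [0.5185, -0.3131, 0.0285]
eef_rot: [-0.051, 0.999, 0.001, -0.002]
ft_force: [-0.1, -0.3, 0.1]
opening: 0.0002
gripper_force: 0.0
```

```bash
python3 -c "
from h import *; rel()
p,P=cloud('scene'); save('near',cv2.resize(p[130:330,230:500],(800,592)))"
```

```text
t 4.03 pos [ 0.5185 -0.3131  0.0285] rel [-56.    7.1  28.5] yaw 0.010433638374645504 [-0.1 -0.3  0.1] 0.000153137843290525
```

View pics/near.png

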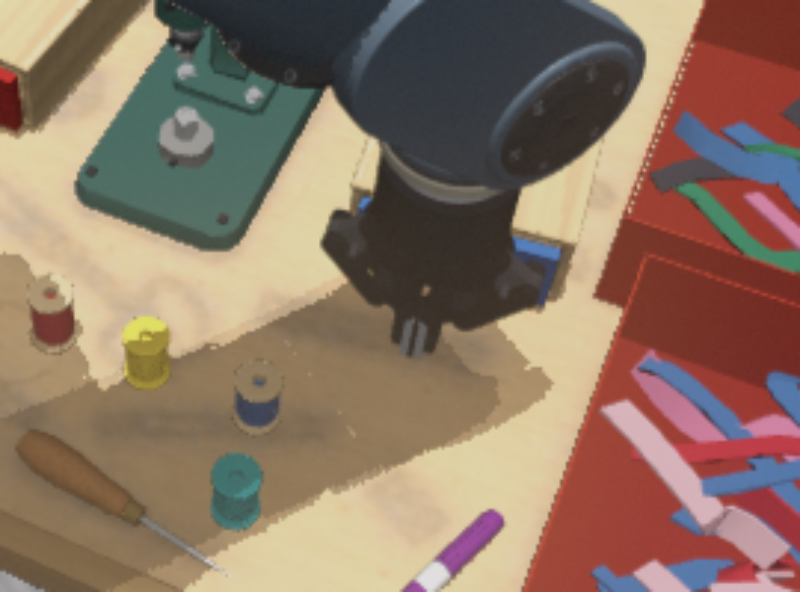

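The close-up shows the closed fingers at (412,335), in front of the blue pad, and the blue reel at (258,395). I'll push now.

{"fn": "move_arm", "kwargs": {"increments": [[[-15,-7,0,0,255],[-12,0,0,0,255],[-6,0,0,0,255],[-4,0,0,0,255],[-3,0,0,0,255],[-3,0,0,0,255],[-3,0,0,0,255],[-3,0,0,0,255],[0,0,0,0,255],[0,0,0,0,255]]]}}

```text
t: 4.92
tool_pos: [0.5689, -0.316, 0.0307]
eef_rot: [-0.051, 0.999, 0.0, -0.0]
ft_force: [-1.6, -0.1, 2.2]
opening: 0.0002
gripper_force: 1.2
```

```bash
python3 -c "
from h import *; rel()"
```

```text
t 4.92 pos [ 0.5689 -0.316   0.0307] rel [-6.2 -0.9 30.7] yaw 0.006717715822188275 [-1.6 -0.1  2.2] 0.00015740761157421315
```

{"fn": "move_arm", "kwargs": {"increments": [[[-2,0,0,0,255],[-2,0,0,0,255],[0,0,0,0,255]]]}}

```text
t: 5.17
tool_pos: [0.5727, -0.3156, 0.0306]
eef_rot: [-0.051, 0.999, 0.0, -0.001]
ft_force: [-3.2, 0.1, 1.9]
opening: 0.0004
gripper_force: 1.9
```

{"fn": "move_arm", "kwargs": {"increments": [[[-2,0,0,0,255],[0,0,0,0,255]]]}}

```text
t: 5.33
tool_pos: [0.5739, -0.3155, 0.0306]
eef_rot: [-0.051, 0.999, 0.0, -0.001]
ft_force: [-10.7, -2.1, 6.0]
opening: 0.0001
gripper_force: 5.2
```

{"fn": "move_arm", "kwargs": {"increments": [[[-1.5,0,0,0,255],[0,0,0,0,255]]]}}

```text
t: 5.5
tool_pos: [0.5741, -0.3154, 0.0305]
eef_rot: [-0.051, 0.999, 0.001, -0.003]
ft_force: [-18.4, -3.1, 9.3]
opening: 0.0002
gripper_force: 9.3
```

The drawer is at its stop. I'll back off now.

{"fn": "move_arm", "kwargs": {"increments": [[[8,0,0,0,255],[12,0,0,0,255],[15,0,0,0,255],[15,0,0,0,255],[20,0,0,0,255],[20,0,0,0,255],[20,0,0,0,255],[20,0,0,0,255],[0,0,-35,0,255],[0,0,-40,0,140]]]}}

```text
t: 6.33
tool_pos: [0.4454, -0.3276, 0.1046]
eef_rot: [-0.05, 0.999, 0.002, -0.002]
ft_force: [0.8, -0.9, 0.3]
opening: 0.0108
gripper_force: 0.0
```

{"fn": "move_arm", "kwargs": {"increments": [[[20,0,-40,0,100],[20,0,-30,0,100],[0,0,0,0,100]]]}}

```text
t: 6.58
tool_pos: [0.4088, -0.3342, 0.1787]
eef_rot: [-0.051, 0.999, -0.003, 0.003]
ft_force: [-0.4, -0.1, 1.2]
opening: 0.0481
gripper_force: 0.0
```

```bash
python3 - <<'E'
from h import *
np.set_printoptions(precision=4,suppress=True)
rel()
p,P=cloud('top'); save('open',p[150:350,200:430].repeat(3,0).repeat(3,1))
for n in('blue_pad','blue_drawer','blue_reel_mid'):
    for m in vision.masks_of(n,'top')[:4]:
        k=m['pixels']; print(n,m['conf'],np.round(m['bbox']),np.nanmedian(P[k],0),np.nanpercentile(P[k],5,axis=0),np.nanpercentile(P[k],95,axis=0))
E
```

```text
t 6.58 pos [ 0.4088 -0.3342  0.1787] rel [-167.4   -2.7  178.7] yaw -0.0350114613943493 [-0.4 -0.1  1.2] 0.04806846623964694
blue_pad 0.55 [343. 213.  61.  53.] [ 0.5555 -0.3179  0.0117] [ 0.5041 -0.3727  0.0083] [ 0.6032 -0.2591  0.0578]
blue_drawer 0.59 [341. 214.  63.  49.] [ 0.5549 -0.3172  0.0116] [ 0.5049 -0.372   0.0085] [ 0.6032 -0.2592  0.0576]
blue_reel_mid 0.71 [311. 289.  14.  11.] [ 0.3878 -0.2541  0.039 ] [ 0.3755 -0.2665  0.0031] [ 0.3988 -0.2429  0.0417]
blue_reel_mid 0.64 [306. 258.  17.  15.] [ 0.4493 -0.2409  0.0392] [ 0.4374 -0.2522  0.0057] [ 0.4611 -0.2299  0.0422]
blue_reel_mid 0.6 [172. 233.  14.  16.] [0.4943 0.0525 0.0393] [0.4821 0.042  0.0028] [0.5072 0.0656 0.0424]
blue_reel_mid 0.49 [275. 256.  14.  13.] [ 0.4497 -0.1687  0.04  ] [ 0.439  -0.1798  0.0347] [ 0.4609 -0.1579  0.0424]
```

View pics/open.png

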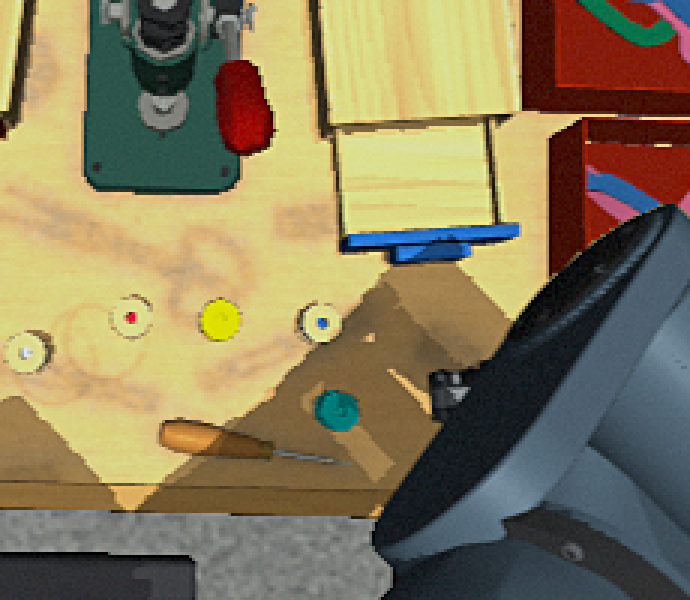

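The drawer is fully open, with its front at (430,240) in the crop. The blue reel is still standing at (321,322).

{"fn": "move_arm", "kwargs": {"increments": [[[-20,30,0,0,85],[-20,30,0,0,85],[-9,28,0,0,85],[0,0,30,0,85],[0,0,30,0,85],[0,0,30,0,85],[0,0,0,0,85],[0,0,0,0,85]]]}}

```text
t: 7.45
tool_pos: [0.4479, -0.239, 0.0815]
eef_rot: [-0.051, 0.999, 0.001, -0.002]
ft_force: [0.3, -0.6, 1.5]
opening: 0.057
gripper_force: 0.0
```

```bash
python3 -c "
from h import *; rel()"
```

```text
t 7.45 pos [ 0.4479 -0.239   0.0815] rel [-118.7   88.    81.5] yaw 0.032059160415260024 [ 0.3 -0.6  1.5] 0.056961455166110765
```

{"fn": "move_arm", "kwargs": {"increments": [[[0,-3,25,0,85],[0,0,25,0,85],[0,0,15,0,85],[0,0,6,0,85],[0,0,0,0,85],[0,0,0,0,255],[0,0,0,0,255],[0,0,0,0,255],[0,0,0,0,255],[0,0,0,0,255]]], "squeeze": 30}}

```text
t: 8.28
tool_pos: [0.4497, -0.2433, 0.0135]
eef_rot: [-0.051, 0.999, -0.001, 0.001]
ft_force: [-0.4, 1.4, 6.3]
opening: 0.028
gripper_force: 29.1
```

{"fn": "move_arm", "kwargs": {"increments": [[[0,0,0,0,255],[0,0,-10,0,255],[0,0,-25,0,255],[0,0,-30,0,255],[0,0,-30,0,255],[0,0,-30,0,255],[0,0,0,0,255],[0,0,0,0,255]]]}}

```text
t: 8.95
tool_pos: [0.4497, -0.2433, 0.1395]
eef_rot: [-0.051, 0.999, -0.001, 0.002]
ft_force: [0.1, 1.2, 0.2]
opening: 0.0278
gripper_force: 29.8
```

```bash
python3 -c "
from h import *; rel()
p,P=cloud('scene'); save('grip',cv2.resize(p[130:330,230:500],(800,592)))"
```

```text
t 8.95 pos [ 0.4497 -0.2433  0.1395] rel [-117.4   83.5  139.5] yaw 0.012647073558871291 [0.1 1.2 0.2] 0.027812236340365983
```

View pics/grip.png

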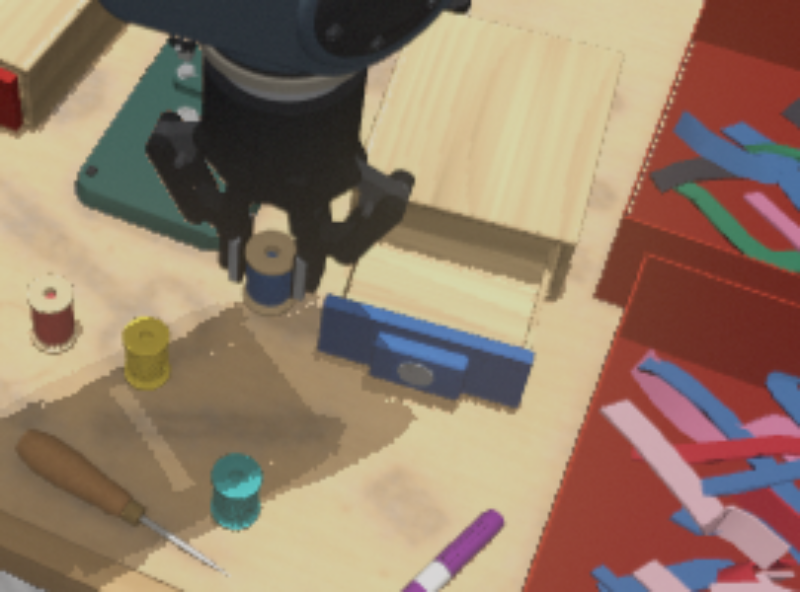

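The reel is gripped at (270,270) in the crop and the drawer is standing open. Next I'll place it.

{"fn": "move_arm", "kwargs": {"increments": [[[-10,-20,0,0,255],[-20,-22,0,0,255],[-22,-22,0,0,255],[-22,-14,0,0,255],[-15,-5,0,0,255],[-6,0,0,0,255],[0,0,0,0,255],[0,0,20,0,255],[0,0,20,0,255],[0,0,0,0,255]]]}}

```text
t: 9.83
tool_pos: [0.549, -0.3139, 0.0931]
eef_rot: [-0.051, 0.999, 0.002, -0.003]
ft_force: [-1.2, 0.8, -1.5]
opening: 0.0279
gripper_force: 29.8
```

```bash
python3 -c "
from h import *; rel()"
```

```text
t 9.83 pos [ 0.549  -0.3139  0.0931] rel [-25.8   3.2  93.1] yaw 0.019292506719876812 [-1.2  0.8 -1.5] 0.02793980395307519
```

{"fn": "move_arm", "kwargs": {"increments": [[[0,0,20,0,255],[0,0,20,0,255],[0,0,15,0,255],[0,0,5,0,255],[0,0,0,0,255],[0,0,0,0,255]]]}}

```text
t: 10.33
tool_pos: [0.5519, -0.3158, 0.038]
eef_rot: [-0.051, 0.999, -0.0, 0.0]
ft_force: [-0.0, -0.1, -0.5]
opening: 0.0279
gripper_force: 29.8
```

```bash
python3 -c "
from h import *; rel()"
```

```text
t 10.33 pos [ 0.5519 -0.3158  0.038 ] rel [-23.1   1.   38. ] yaw 0.008700674779829498 [-0.  -0.1 -0.5] 0.027919070137075327
```

{"fn": "move_arm", "kwargs": {"increments": [[[0,0,6,0,255],[0,0,4,0,255],[0,0,1,0,255],[0,0,0,0,255],[0,0,0,0,255]]]}}

```text
t: 10.75
tool_pos: [0.5519, -0.3158, 0.0261]
eef_rot: [-0.051, 0.999, -0.0, 0.0]
ft_force: [-0.0, -0.2, 0.5]
opening: 0.0276
gripper_force: 29.8
```

{"fn": "move_arm", "kwargs": {"increments": [[[0,0,0,0,85],[0,0,0,0,85],[0,0,0,0,85],[0,0,0,0,85],[0,0,0,0,85],[0,0,-10,0,85],[0,0,-20,0,85],[0,0,-35,0,85],[0,0,-40,0,85],[0,0,-40,0,85]]]}}

```text
t: 11.58
tool_pos: [0.5514, -0.3155, 0.1731]
eef_rot: [-0.051, 0.999, 0.0, -0.0]
ft_force: [0.2, -0.5, -0.6]
opening: 0.057
gripper_force: 0.0
```

{"fn": "move_arm", "kwargs": {"increments": [[[20,0,0,0,255],[25,0,0,0,255],[30,0,0,0,255],[30,0,0,0,255],[20,0,0,0,255],[0,0,0,0,255],[0,0,0,0,255]]]}}

```text
t: 12.17
tool_pos: [0.4272, -0.3288, 0.172]
eef_rot: [-0.05, 0.999, -0.0, 0.0]
ft_force: [0.0, -0.6, 0.0]
opening: 0.0002
gripper_force: 0.0
```

```bash
python3 -c "
from h import *; rel()
p,P=cloud('scene'); save('placed',cv2.resize(p[130:330,230:500],(800,592)))
for m in vision.masks_of('blue_reel_mid','scene'): print(m['bbox'],np.nanmedian(P[m['pixels']],0))"
```

```text
t 12.17 pos [ 0.4272 -0.3288  0.172 ] rel [-148.5    0.8  172. ] yaw -0.06659774878596902 [ 0.  -0.6  0. ] 0.00019788241657256767
[311.0, 298.1, 18.3, 28.0] [ 0.37949908 -0.26022754  0.03516235]
[279.7, 249.1, 13.4, 29.5] [ 0.44287427 -0.17126827  0.03171506]
[189.4, 192.0, 16.6, 23.0] [0.48860227 0.04950971 0.02854165]
```

View pics/placed.png

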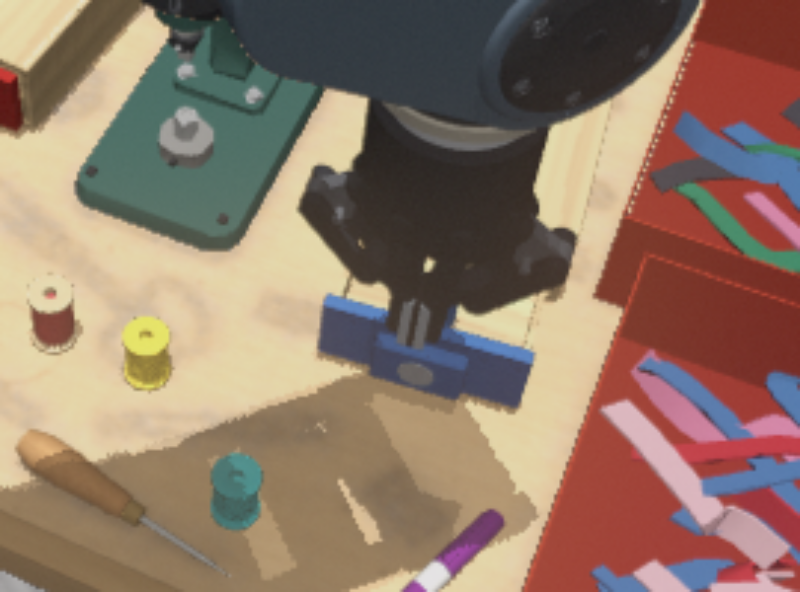

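The fingers at (412,320) hide the tray, so I'll check it from the top camera once the arm is down in front of the pad.

{"fn": "move_arm", "kwargs": {"increments": [[[0,0,25,0,255],[0,0,35,0,255],[0,0,35,0,255],[0,0,30,0,255],[0,0,15,0,255],[0,0,0,0,255],[0,0,0,0,255]]]}}

```text
t: 12.85
tool_pos: [0.4281, -0.3283, 0.0308]
eef_rot: [-0.051, 0.999, 0.0, -0.0]
ft_force: [-0.2, -0.3, 0.2]
opening: -0.0002
gripper_force: 0.0
```

```bash
python3 - <<'E'
from h import *
rel()
p,P=cloud('top'); save('open2',p[150:350,200:430].repeat(3,0).repeat(3,1))
for m in vision.masks_of('blue_reel_mid','top')[:5]: print(m['conf'],m['bbox'],np.nanmedian(P[m['pixels']],0))
E
```

```text
t 12.85 pos [ 0.4281 -0.3283  0.0308] rel [-147.5    1.3   30.8] yaw 0.0485939452313211 [-0.2 -0.3  0.2] -0.00021903099387019084
0.69 [173.6, 234.0, 21.1, 17.6] [0.49328604 0.05198924 0.03932822]
0.59 [338.4, 214.7, 19.1, 18.7] [ 0.55036505 -0.31453785  0.04932736]
0.51 [311.1, 288.9, 14.6, 12.0] [ 0.38771372 -0.253291    0.03906318]
0.44 [275.6, 255.8, 15.4, 16.1] [ 0.44895269 -0.1671594   0.03956178]
```

View pics/open2.png

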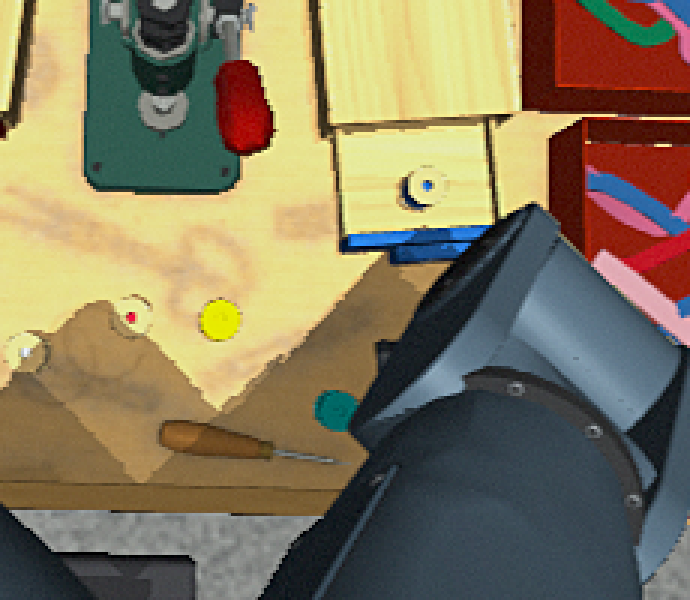

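The reel is standing upright in the open tray at (426,186). I'll push the drawer shut smoothly.

{"fn": "move_arm", "kwargs": {"increments": [[[-15,0,0,0,255],[-15,0,0,0,255],[-12,0,0,0,255],[-8,0,0,0,255],[-5,0,0,0,255],[-6,0,0,0,255],[-7,0,0,0,255],[-8,0,0,0,255],[-8,0,0,0,255],[-8,0,0,0,255]]]}}

```text
t: 13.78
tool_pos: [0.5196, -0.319, 0.031]
eef_rot: [-0.051, 0.999, 0.0, -0.0]
ft_force: [-1.7, -0.0, 1.9]
opening: 0.0001
gripper_force: 1.1
```

{"fn": "move_arm", "kwargs": {"increments": [[[-8,0,0,0,255],[-8,0,0,0,255],[-8,0,0,0,255],[-8,0,0,0,255],[-6,0,0,0,255],[-4,0,0,0,255],[-3,0,0,0,255],[-2,0,0,0,255],[0,0,0,0,255],[0,0,0,0,255]]]}}

```text
t: 14.62
tool_pos: [0.5656, -0.3143, 0.0309]
eef_rot: [-0.051, 0.999, 0.0, -0.0]
ft_force: [-1.9, 0.1, 0.9]
opening: 0.0
gripper_force: 1.2
```

```bash
python3 -c "
from h import *; rel()"
```

```text
t 14.62 pos [ 0.5656 -0.3143  0.0309] rel [-9.3  1.2 30.9] yaw 0.008021917247271304 [-1.9  0.1  0.9] 1.8977683535166617e-05
```

{"fn": "move_arm", "kwargs": {"increments": [[[-3,0,0,0,255],[-3,0,0,0,255],[-2,0,0,0,255],[0,0,0,0,255]]]}}

```text
t: 14.95
tool_pos: [0.5736, -0.3135, 0.0309]
eef_rot: [-0.051, 0.999, 0.0, -0.0]
ft_force: [-5.8, -0.5, 1.9]
opening: -0.0006
gripper_force: 2.5
```

{"fn": "move_arm", "kwargs": {"increments": [[[-2,0,0,0,255],[0,0,0,0,255],[0,0,0,0,255]]]}}

```text
t: 15.2
tool_pos: [0.5739, -0.3134, 0.0308]
eef_rot: [-0.051, 0.999, 0.001, -0.002]
ft_force: [-15.5, -2.7, 8.1]
opening: 0.0003
gripper_force: 7.8
```

{"fn": "move_arm", "kwargs": {"increments": [[[-1.5,0,0,0,255],[0,0,0,0,255]]]}}

```text
t: 15.37
tool_pos: [0.574, -0.3133, 0.0308]
eef_rot: [-0.051, 0.999, 0.001, -0.004]
ft_force: [-23.5, -2.7, 12.8]
opening: -0.0003
gripper_force: 12.1
```

The drawer is at its stop. I'll let go and retreat.

{"fn": "move_arm", "kwargs": {"increments": [[[5,0,0,0,255],[8,0,0,0,255],[12,0,0,0,255],[20,0,0,0,255],[25,0,0,0,255],[30,0,0,0,255],[25,0,0,0,255],[0,0,-30,0,255],[0,0,-35,0,255],[0,0,0,0,255]]]}}

```text
t: 16.2
tool_pos: [0.4551, -0.328, 0.1017]
eef_rot: [-0.051, 0.999, -0.003, 0.004]
ft_force: [1.0, -0.2, 1.4]
opening: 0.0001
gripper_force: 0.0
```

```bash
python3 - <<'E'
from h import *
rel()
p,P=cloud('top'); save('end',p[90:350,110:430].repeat(2,0).repeat(2,1))
for n in('blue_drawer','red_drawer','blue_reel_mid'):
  for m in vision.masks_of(n,'top')[:5]: print(n,m['conf'],m['bbox'],np.nanmedian(P[m['pixels']],0))
E
```

```text
t 16.2 pos [ 0.4551 -0.328   0.1017] rel [-120.6   -1.2  101.7] yaw -0.027351717119766583 [ 1.  -0.2  1.4] 0.00010917666035978564
blue_drawer 0.8 [338.3, 198.0, 58.4, 14.0] [ 0.58843893 -0.30844879  0.05162998]
red_drawer 0.59 [173.9, 189.8, 57.1, 15.5] [0.58715855 0.05387957 0.0515255 ]
blue_reel_mid 0.72 [172.6, 234.7, 14.5, 13.3] [0.49318189 0.05286932 0.03933906]
blue_reel_mid 0.64 [274.9, 257.4, 14.9, 15.4] [ 0.44967811 -0.16703663  0.03978878]
blue_reel_mid 0.63 [310.9, 287.4, 14.7, 12.0] [ 0.3861084  -0.25287824  0.03885384]
```

View pics/end.png

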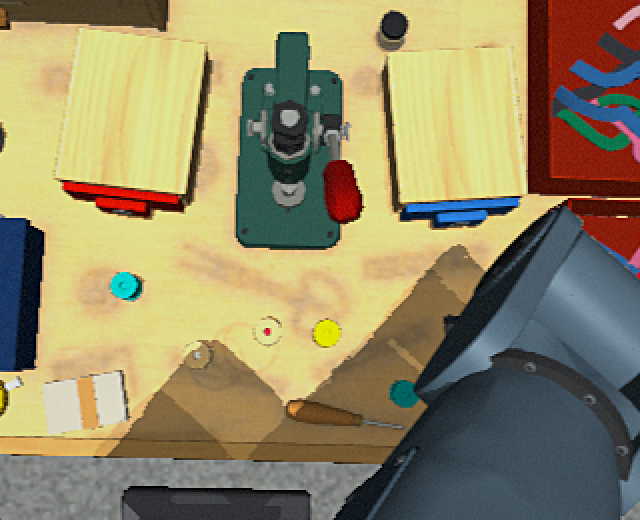

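The blue front at (460,210) is back in its latched position and the red front at (125,197) is shut. The arm is clear of everything.

```bash
python3 -c "
from h import *; print(job.sign_off())"
```

```text
the job is handed in; nothing more can be done
None
```

The blue reel is in the blue drawer, which is latched shut; the red drawer stayed shut, the arm is clear of everything, and I handed the job in at about 16 s (no verdict was returned).

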